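Re-arm the kiln flue's spring-driven drop shutter

ROBOT

A 6-joint arm with a two-finger parallel gripper is mounted at the origin on a cart in front of the work surface, level with it; the furniture and walls round the work are solid. World frame = base frame: x ahead of the robot, y to its left, z up, the work surface at z = 0. Lengths are in m, angles in degrees, forces in N, time in s.
With the tool pointing down it reaches from about 0.3 to 0.75 m from the base axis. Payload 8.5 kg.
Tool frame: the origin (TCP) lies midway between the tips of the shut fingers; the grasp point (between the pads) lies 19 mm behind it; z points along the fingers, y is the line along which they close (so a half turn about z gives the same grasp; the last joint's range is limited). The gripper opens to 85 mm and grips with 20 to 120 N. Pads are 22 mm wide; open, the fingers measure 114 mm over their backs; the gripper's body (76 mm by 85 mm) begins 54 mm behind the grasp point. The pads swing forward as they close: fully open they stand 13 mm farther back than shut.
Start: joints at [58.539, 21.807, 74.336, -0, 83.858, -12.336], TCP at [0.18, 0.52, 0.231] pointing down, gripper open.
Joint ranges: [-178.18, 178.18], [-50.72, 133.34], [12.68, 142.11], [-81.47, 261.47], [9.98, 163.14], [-165.26, 165.26]. Speed limits (degrees/s): [136.94, 136.94, 180, 180, 180, 180].

INTERFACE

Orientations are given as a 3x3 rotation matrix whose columns are the frame's x, y, z axes.
In Python, from rig import monitor, optics, close_job, models gives the robot as it stands.
- The arm moves only by the tool step_arm, never from a script. Its arguments are lists of equal length, an entry for each row: "fingers": the closure, from -1 (fully open) to 1 (shut); "travel": the shift along the tool's x, y, z scaled (see below), a list of three; "twist": the turn about the tool's z scaled (see below). In form: {"fingers": [fingers, ...], "travel": [[tx, ty, tz], ...], "twist": [twist, ...]}. A call has 1 to 10 rows; each row shifts and turns the commanded pose from where the row before left it, along the tool's axes as they then stand; what a row does not reach is not made up. The controller multiplies each number of a shift by 100 mm and each number of a turn by pi rad. A row lasts 1/8 s, in which the tool goes at most 62.5 mm and 10.7 degrees, less where a joint would pass 70% of its speed; a pose out of reach is approached as far as the arm can. A call with a number of a shift or a turn outside -1 to 1 is refused whole. A call with a gripper value outside its range is refused whole. The fingers move at their own pace and stop on an object; "force" is the grip in N (left out, the last holds). Time passes only in rows, so rows that do not move let the fingers close. It gives the time, the measured TCP pose, the force, the opening and the grip force at its end, in the units of the state.
- monitor.observe(): the state, without advancing time (a new reading comes with each control period).
- optics.get_image(name): name is "side" or "top"; returns (picture, depth): 400x640x3 uint8, blue, green, red; 400x640 float32, m along the optical axis (not along the pixel's ray), 0 where there is no reading.
- optics.get_calibration(name): a dict with "vertical_fov" (degrees; the focal length in pixels is half the picture's height over the tangent of half this angle, whatever the lens; pixels are square), "cx", "cy" (the principal point, pixels), "world_from_camera" (4x4, takes a point from camera to world coordinates). Camera axes: x right, y up, looking along -z (the intrinsics and any distortion apply to the point x, -y, -z); pixel columns grow to the right and rows downward; lengths in m; the calibration is good to about 2 mm. A picture is of the moment at which its call begins. get_calibration takes no time and is no camera call.
- close_job(): hands the job in; it is judged then, once.
Trained networks look in the newest picture that a camera, given by its name, has taken for a name from the list of things; names that differ only in an ending like _2 or _b are one class to them, and where a whole thing is asked for, a point or a joint stands for the part that bears it (a point fixed in the world has none). Each returns a list of dicts, best first, with "confidence" (0 to 1); they miss things now and then, are a little off and sometimes report something else, mostly with a low value. They report only what shows in the picture. A call takes as long as a camera call. They do not tell look-alikes from the thing itself.
- models.trace(camera, query): "mask" (400x640 bool, what is visible of it) and "point" ([column, row] in pixels, amid what is visible of it).
- models.landmark_of(camera, query): "point" ([column, row] in pixels: a listed point, or the origin of a listed thing).
The state is a dict: "time_s": time; "q": joint angles; "qvel": joint speeds; "joint_efforts": joint torques, N m; "position": TCP position; "tool_rot": TCP orientation; "ft_force": force on the tool from outside, world axes, zero at the start; "wrist_torque": the same for the moment, N m; "grip_width": finger opening in m; "gripper_force": force on a finger pad.
Only numpy, scipy, OpenCV 4.12 (cv2) and the standard library are available. Lean on these libraries where they do the work, as an engineer would, in place of code of your own. Each camera call takes 0.05 s, during which the arm holds its last target. There are 200 camera calls.

TASK

Re-arm the kiln flue's drop shutter: first pull its blade up by the black grip and hook the notch of the brass bar over the lip on the right of the slot, so that the blade stays up by itself when you let go. Only then wind the closing spring with the wing key, clockwise in part turns (a pawl holds what you gain), until the gauge's pointer rests in the green, never letting it enter the red. Leave the blade up, the key free, and the jars and bottle standing where they are.

Things in the scene. Friction and masses are not known exactly. Their poses are not given: they have to be found in the camera images.
- flue_shutter: kiln flue drop shutter, fixed to the bench on a base plate 68 x 220 mm. Origin on the bench under its middle; x from its open front to the spigot at its back, y to its left seen from the front, z up. Right: steel frame, y -105 to -1 mm, 176 mm high, with blade and brass bar. Left: green spring housing 76 x 72 x 90 mm centred at y = 65 mm with key on top, sloping gauge in front (to x = -80 mm)
- bar_handle (a point): middle of the black grip on top of the brass bar: a round rod 22 mm thick, 64 mm long, lying along the shutter's x, so it is pinched from above across the shutter's y. At x -8, y -53 mm of the shutter, 208 mm high while the blade is down. The frame's top plate is 32 mm below it
- blade (a joint): height of the aluminium shutter blade in m: 0 down (flue shut), stop at 0.076. Weight and a light spring pull it down with about 10 N; it falls if let go. The brass bar is pinned to it, so pulling the bar's grip straight up lifts it
- bar (a joint): lean of the flat brass bar (18 x 6 mm) in rad about its pin low on the blade, 178 mm below the grip: 0 upright, growing as the grip goes right, to the shutter's -y (away from the key); range -0.02 to 0.15; a weak spring brings it back to 0. Its right edge has a notch 8 mm deep, 62 to 80 mm above the pin
- lip_edge (a point): yellow-marked lip of the top plate, on the right (-y) side of the slot that the bar passes through, 176 mm high. With the blade lifted to 0.070-0.076 the notch is level with it; then move the grip 22 mm right (lean 0.13, notch meets lip) and lower it a few mm: the notch's shoulder sits on the lip and holds the blade at about 0.069 m, lean 0.12 to 0.13
- key_wing (a point): middle of the winding key's steel wing, on its upright axis, 135 mm high, at x 0, y 65 mm of the shutter. The wing is a flat upright plate 70 mm wide (its x), 10 mm thick (its y), from 118 to 152 mm high. The frame's wall (176 mm high) is 66 mm right of the axis. The ratchet wheel and pawl below it reach up to 101 mm
- winding_key (a joint): key angle in rad, growing clockwise seen from above (winding); at 0 the wing's width lies along the shutter's x. A spring drives it back with 0.06 to 0.17 N m; a pawl holds it at teeth 0.419 rad apart (rest angles 0.03, 0.45, 0.87 ...): let go, it slips back to the last tooth passed; it cannot be turned back. Pointer green from 4.42 to 5.68, red above; stop at 7.2
- gauge (a joint): angle of the gauge's black pointer in rad, 0.3 times the key's angle, growing clockwise on the white dial seen from the front; green sector from 1.33 to 1.70, red above
- jar_yellow: screw-top food jar with a yellow lid, 71 mm across, 108 mm tall; loose, standing beside or in front of the shutter; origin at the centre of its underside
- jar_red: screw-top jar with a red lid, 69 mm across, 98 mm tall; loose, standing beside or in front of the shutter; origin at the centre of its underside
- slip_bottle: brown squeeze bottle with a yellow nozzle, 48 mm across, 165 mm tall; loose, standing beside or in front of the shutter; origin at the centre of its underside
- glaze_jar: small glaze jar with a dark red lid, 47 mm across, 61 mm tall; loose, standing beside or in front of the shutter; origin at the centre of its underside
Not all that is in view belongs to the job. What is shaped like the slip_bottle but blue is not meant.

How it is judged (in metres and radians):
On the way, in this order (a step that is already met when the one before it is completed fails the run):
1. the blade hangs by the notch on the lip, let go (value of joint blade above 0.062 m and value of joint bar above 0.05 rad and contact force between the fingers and flue_shutter below 0.3 N), for 0.3 s.
2. the spring is wound: the pointer is in the green (value of joint blade above 0.062 m and value of joint bar above 0.05 rad and value of joint winding_key between 4.42 and 5.68 rad), for 0.2 s.
At the end, for the whole second after the job is handed in: The blade is held up by its notched bar on the lip (blade above 0.062 m, bar leaning more than 0.05 rad); the key rests between 4.42 and 5.68 rad (pointer in the green); each jar and bottle stands upright (within 0.2 rad) and within 30 mm of where it was (all of step 2 and velocity of joint winding_key between -0.1 and 0.1 rad/s and distance of each of jar_yellow, jar_red, slip_bottle, glaze_jar from where it was at the start of the episode below 0.03 m and angle between each of jar_yellow, jar_red, slip_bottle, glaze_jar's own z axis and vertical below 0.2 rad); the robot touches nothing.
It fails at once if the spring is overwound: the pointer enters the red (key beyond 5.72 rad) (value of joint winding_key above 5.72 rad).
It fails at once if a jar or bottle is pushed more than 30 mm or tipped (distance of any of jar_yellow, jar_red, slip_bottle, glaze_jar from where it was at the start of the episode above 0.03 m or angle between any of jar_yellow, jar_red, slip_bottle, glaze_jar's own z axis and vertical above 0.35 rad).
It also fails if it takes over 72 s, if anything falls off the work surface, if the arm or the gripper's body presses on something with over 40 N, if the wrist force passes 120 N, or if a joint passes its speed limit or range.

## Working session

There is one attempt and no reset: what is moved stays moved. The work goes in short steps, Python scripts to look and compute and a tool call to move; the robot and the scene stay as the last step left them, time stands still between calls to the robot, and variables do not carry over. Pictures are saved under pics/ and viewed, at most 10 in all, crops included, and the job is handed in when it is done.

Besides the shell and the picture viewer there is one more tool, called as name(argument=value, ...) on one line, values as JSON. step_arm: Moves the arm, as the interface text tells. Its arguments: {"type":"object","properties":{"fingers":{"type":"array","items":{"type":"number"}},"travel":{"type":"array","items":{"type":"array","items":{"type":"number"}}},"twist":{"type":"array","items":{"type":"number"}},"force":{"type":"number"}},"required":["fingers","travel","twist"]}

```bash
mkdir -p pics; cat > h.py <<'E'
import numpy as np, cv2
from rig import monitor, optics, close_job, models
def proj_inv(cam,px,z=None,depth=None):
    c=optics.get_calibration(cam);f=200/np.tan(np.radians(c["vertical_fov"]/2))
    T=np.array(c["world_from_camera"]);d=np.array([(px[0]-c["cx"])/f,-(px[1]-c["cy"])/f,-1.])
    w=T[:3,:3]@d
    s=depth if depth is not None else (z-T[2,3])/w[2]
    return T[:3,3]+s*w
def cloud(cam,D):
    c=optics.get_calibration(cam);f=200/np.tan(np.radians(c["vertical_fov"]/2))
    T=np.array(c["world_from_camera"]);v,u=np.mgrid[:D.shape[0],:D.shape[1]]
    P=np.stack([(u-c["cx"])/f*D,-(v-c["cy"])/f*D,-D],-1)
    return P@T[:3,:3].T+T[:3,3]
E
python3 - <<'E'
from h import *
for n in("side","top"):
    c=optics.get_calibration(n);print(n,{k:np.round(v,3).tolist() if k!="x" else v for k,v in c.items() if not isinstance(v,str)}, [k for k in c])
    im,D=optics.get_image(n);cv2.imwrite(f"pics/{n}0.png",im);np.save(f"{n}0.npy",D)
    for q in["bar_handle","key_wing","lip_edge","flue_shutter","jar_yellow","jar_red","slip_bottle","glaze_jar"]:
        for r in models.landmark_of(n,q)[:3]:
            p=np.round(r["point"]).astype(int);d=D[min(max(p[1],0),399),min(max(p[0],0),639)]
            print(n,q,round(r["confidence"],2),p,np.round(proj_inv(n,r["point"],depth=d),3))
s=monitor.observe();print(s["time_s"],s["tool_rot"])
E
```

```text
side {'vertical_fov': 44.111, 'cx': 310.119, 'cy': 201.715, 'world_from_camera': [[0.999, -0.034, 0.001, 0.438], [0.029, 0.856, -0.516, -0.545], [0.016, 0.516, 0.856, 1.055], [0.0, 0.0, 0.0, 1.0]]} ['vertical_fov', 'cx', 'cy', 'world_from_camera']
side bar_handle 0.6 [316 195] [ 0.449 -0.022  0.215]
side key_wing 0.79 [329 173] [0.476 0.085 0.139]
side lip_edge 0.6 [317 210] [ 0.451 -0.036  0.179]
side flue_shutter 0.96 [323 225] [ 0.464 -0.069  0.175]
side jar_yellow 0.79 [316 286] [ 0.455 -0.166  0.088]
side jar_yellow 0.55 [290 244] [ 0.396 -0.056  0.055]
side jar_red 0.64 [329 168] [0.476 0.088 0.151]
side slip_bottle 0.92 [285 328] [ 0.393 -0.243  0.048]
side slip_bottle 0.58 [294 220] [0.401 0.016 0.041]
side glaze_jar 0.67 [293 247] [ 0.402 -0.053  0.037]
top {'vertical_fov': 57.471, 'cx': 318.146, 'cy': 195.874, 'world_from_camera': [[0.005, 0.997, -0.081, 0.364], [-1.0, 0.006, 0.014, -0.009], [0.014, 0.081, 0.997, 1.029], [0.0, 0.0, 0.0, 1.0]]} ['vertical_fov', 'cx', 'cy', 'world_from_camera']
top key_wing 0.92 [274 181] [0.472 0.087 0.138]
top lip_edge 0.72 [302 188] [0.451 0.018 0.175]
top lip_edge 0.63 [322 188] [ 0.449 -0.029  0.214]
top flue_shutter 0.9 [299 190] [0.447 0.023 0.176]
top jar_yellow 0.56 [360 189] [ 0.457 -0.128  0.107]
top jar_red 0.75 [242 183] [0.471 0.173 0.096]
top slip_bottle 0.9 [387 216] [ 0.39  -0.203  0.077]
top slip_bottle 0.8 [394 186] [ 0.473 -0.227  0.054]
top slip_bottle 0.76 [292 214] [0.393 0.041 0.134]
top glaze_jar 0.73 [325 215] [ 0.392 -0.04   0.06 ]
0.9 [[-9.44802640e-01  3.27640003e-01  5.93951920e-06]
 [ 3.27640003e-01  9.44802640e-01 -1.05587002e-05]
 [-9.07112598e-06 -8.02986370e-06 -1.00000000e+00]]
```

```bash
python3 - <<'E'
from h import *
a=cv2.imread("pics/top0.png");b=cv2.imread("pics/side0.png")
cv2.imwrite("pics/top_c.png",cv2.resize(a[110:290,200:440],(800,600),interpolation=cv2.INTER_CUBIC))
cv2.imwrite("pics/side_c.png",cv2.resize(b[90:360,180:480],(660,594),interpolation=cv2.INTER_CUBIC))
P=cloud("top",np.load("top0.npy"))
def rep(n,lo,hi,x0=.3,x1=.65,y0=-.3,y1=.3):
    m=(P[...,2]>lo)&(P[...,2]<hi)&(P[...,0]>x0)&(P[...,0]<x1)&(P[...,1]>y0)&(P[...,1]<y1)
    k,l,s,c=cv2.connectedComponentsWithStats(m.astype(np.uint8))
    for i in range(1,k):
        if s[i,4]<15: continue
        q=P[l==i]; r=cv2.minAreaRect((q[:,:2]*1000).astype(np.float32))
        print(n,s[i,4],np.round(c[i]),"rect",np.round(r[0],1),np.round(r[1],1),round(r[2],1),"z",np.round(np.median(q[:,2]),3))
rep("grip",.2,.26);rep("plate",.168,.182);rep("wing",.14,.16);rep("tall",.155,.168);rep("95-112",.09,.112);rep("60",.055,.066)
E
```

```text
grip 266 [320. 187.] rect [450.9 -25. ] [21.2 63.8] 81.4 z 0.216
plate 295 [306. 184.] rect [460.6   6.2] [42.4 40.2] 81.4 z 0.176
plate 305 [334. 189.] rect [450.9 -57.8] [42.  40.6] 81.8 z 0.176
wing 298 [236. 113.] rect [635.4 182.5] [75.1 28.8] 90.0 z 0.153
wing 695 [382. 126.] rect [ 608.1 -177.1] [83.3 87.1] 2.7 z 0.158
wing 623 [335. 120.] rect [621.6 -62.4] [56.7 79.6] 0.1 z 0.147
wing 133 [272. 179.] rect [476.6  90. ] [10.7 67.2] 33.0 z 0.15
wing 27 [410. 178.] rect [ 481.2 -248. ] [12.9 14.2] 33.1 z 0.143
wing 17 [294. 210.] rect [401.4  36.2] [12.3  9.9] 29.2 z 0.144
wing 26 [401. 213.] rect [ 394.6 -225.4] [13.8 13.9] 44.9 z 0.142
tall 941 [382. 125.] rect [ 608.2 -178.6] [83.6 82.8] 89.6 z 0.159
95-112 45 [247. 122.] rect [631.  167.2] [15.  59.2] 23.8 z 0.101
95-112 358 [276. 127.] rect [617.4  89.4] [64.3 69. ] 0.9 z 0.11
95-112 69 [330. 135.] rect [599.9 -55. ] [75.8 20.1] 76.0 z 0.102
95-112 57 [370. 143.] rect [ 581.9 -155.4] [74.9 19.3] 53.2 z 0.099
95-112 69 [308. 150.] rect [562.    5.7] [62.8 24.2] 86.3 z 0.097
95-112 495 [234. 175.] rect [492.3 195.4] [62.3 63
[... 152 characters left out ...]
95-112 257 [276. 187.] rect [467.7  92.7] [71.2 52.3] 86.2 z 0.096
95-112 467 [364. 189.] rect [ 456.5 -138.9] [59.2 61.2] 0.9 z 0.107
95-112 165 [296. 211.] rect [402.4  34.4] [43.6 46. ] 0.4 z 0.098
95-112 144 [395. 214.] rect [ 396.1 -223.4] [43.7 44.5] 0.3 z 0.098
60 30 [249. 127.] rect [630.5 166.4] [10.6 51.8] 28.9 z 0.061
60 17 [329. 140.] rect [595.5 -49.4] [41.8  2.8] 76.3 z 0.061
60 16 [283. 143.] rect [584.4  73.4] [ 2.9 35.8] 13.0 z 0.064
60 16 [246. 184.] rect [472.4 170.8] [ 3.4 26.6] 52.2 z 0.06
60 59 [292. 186.] rect [466.8  44.8] [21.1 36.5] 82.9 z 0.058
60 84 [274. 205.] rect [418.   97.1] [23.3 66.9] 8.3 z 0.061
60 212 [324. 215.] rect [392.4 -37.1] [42.6 39.9] 0.1 z 0.061
```

View pics/top_c.png

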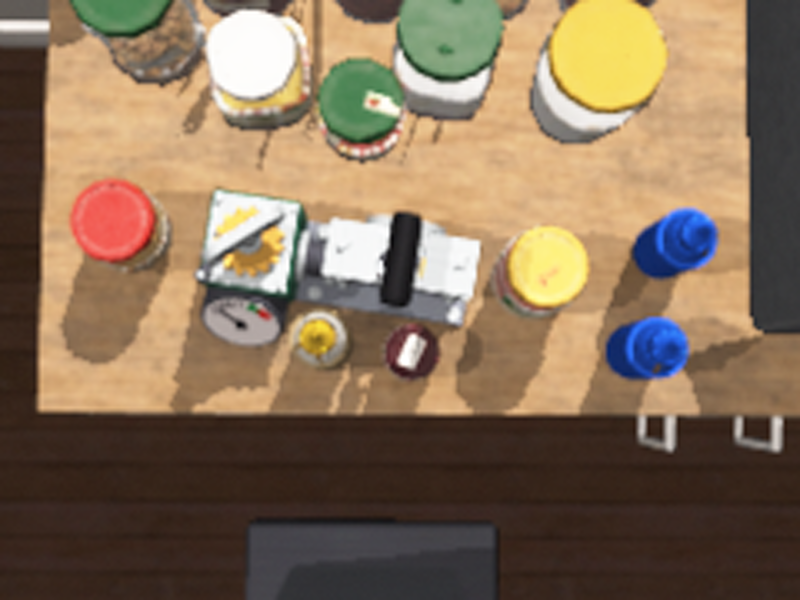

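View pics/side_c.png

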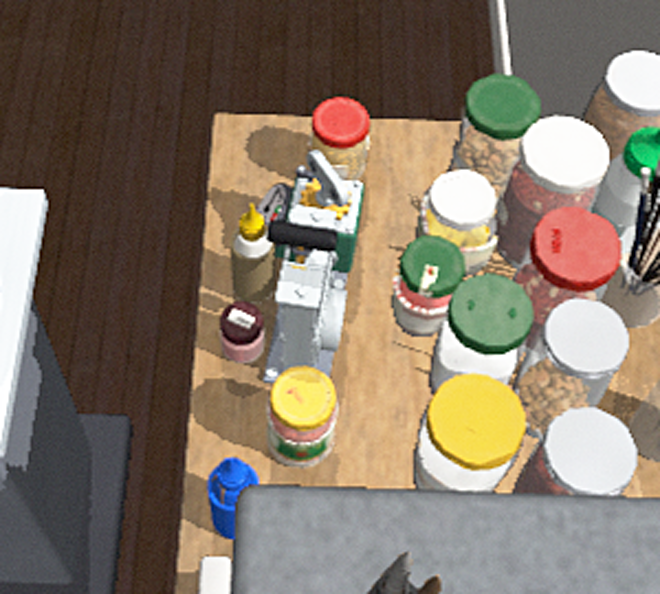

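The top crop shows the shutter mid-bench: black grip at crop (400,260) = pixel (320,187), key wing at (240,240) = (272,181), and the gauge pointer left of the green. Look-alikes:
- **Yellow lids:** the jar at (364,189) beside the shutter, and the big one at (382,126) behind.
- **Red lids:** the jar at (234,175), and one at the back.
- **Brown bottle:** at (296,211), with blue ones at (404,182) and (395,214).

The shutter's yaw is -8.6°, its grip is at (0.451,-0.025), and the key axis is at (0.4765,0.090). The key sits at about 0.87 rad. Next I approach the grip.

step_arm(fingers=[-1,-1,-1,-1,-1,-1,-1,-1,-1,-1], travel=[[0,0,-0.6],[-0.35,-0.498,-0.05],[-0.35,-0.498,0],[-0.35,-0.498,0],[-0.35,-0.498,0],[-0.35,-0.498,0],[-0.35,-0.498,0],[-0.35,-0.498,0],[-0.35,-0.498,0],[-0.35,-0.498,0]], twist=[-0.058,0,0,0,0,0,0,0,0,0], force=60)

```text
time_s: 2.15
position: [0.4244, 0.027, 0.2966]
tool_rot: [[-0.988, 0.151, 0.001], [0.151, 0.988, -0.0], [-0.001, 0.0, -1.0]]
ft_force: [0.2, 0.5, 0.3]
grip_width: 0.0853
gripper_force: 0.0
```

step_arm(fingers=[-1,-1], travel=[[-0.35,-0.498,0],[0,0,0]], twist=[0,0])

```text
time_s: 2.4
position: [0.4521, -0.0287, 0.2957]
tool_rot: [[-0.988, 0.156, -0.001], [0.156, 0.988, -0.0], [0.001, -0.0, -1.0]]
ft_force: [-0.7, -0.0, -0.1]
grip_width: 0.0852
gripper_force: 0.0
```

step_arm(fingers=[-1,-1,-1,-1,1,1,1,1,1,1], travel=[[0.01,0.035,0.3],[0,0,0.4],[0,0,0.32],[0,0,0],[0,0,0],[0,0,0],[0,0,0],[0,0,0],[0,0,0],[0,0,0]], twist=[0,0,0,0,0,0,0,0,0,0])

```text
time_s: 3.65
position: [0.4507, -0.022, 0.1951]
tool_rot: [[-0.989, 0.151, 0.001], [0.151, 0.989, -0.0], [-0.001, -0.0, -1.0]]
ft_force: [-0.9, 0.8, 5.8]
grip_width: 0.02
gripper_force: 58.5
```

step_arm(fingers=[1,1,1,1,1,1,1], travel=[[0,0,-0.12],[0,0,-0.15],[0,0,-0.15],[0,0,-0.15],[0,0,-0.15],[0,0,0],[0,0,0]], twist=[0,0,0,0,0,0,0], force=80)

```text
time_s: 4.53
position: [0.4505, -0.0219, 0.2656]
tool_rot: [[-0.989, 0.151, -0.001], [0.151, 0.989, 0.0], [0.001, 0.0, -1.0]]
ft_force: [3.5, -0.2, -9.9]
grip_width: 0.0194
gripper_force: 78.7
```

```bash
cat > look.py <<'E'
import sys
from h import *
n,t,x0,x1,y0,y1=sys.argv[1],sys.argv[2],*map(int,sys.argv[3:7])
im,D=optics.get_image(n);k=min(800/(x1-x0),600/(y1-y0))
cv2.imwrite(f"pics/{t}.png",cv2.resize(im[y0:y1,x0:x1],None,fx=k,fy=k,interpolation=cv2.INTER_CUBIC))
E
python3 look.py side lift 250 400 130 250; python3 -c "
from h import *
s=monitor.observe();print(s['position'],s['ft_force'],s['grip_width'],s['wrist_torque'])"
```

```text
[ 0.45046542 -0.02189946  0.26560605] [  4.67966513  -1.01713533 -10.35329498] 0.01941063731872658 [-0.17023523 -0.6882622   0.02760597]
```

View pics/lift.png

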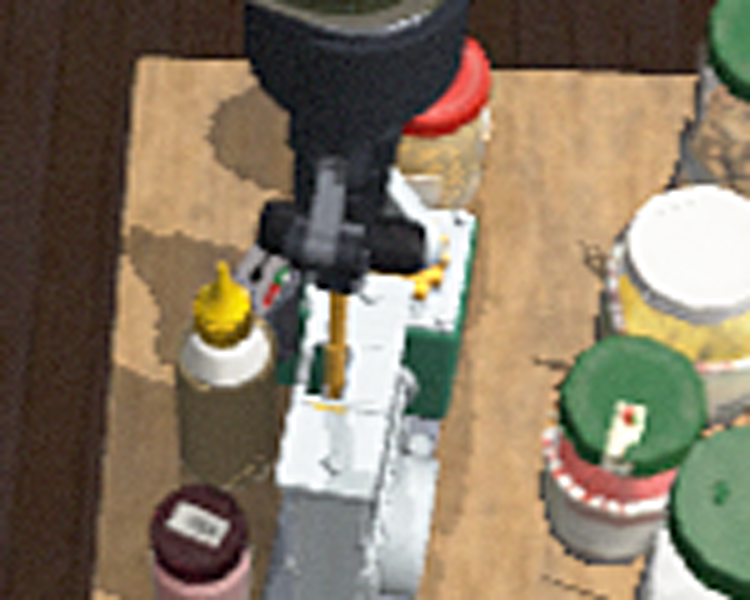

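Picture: the grip is held at crop (330,235), with the brass bar below it and the yellow lip at (325,405). About 10 N is carried, so the blade is up. I'll lift a little more, then go right.

step_arm(fingers=[1,1,1,1,1,1], travel=[[0,0,-0.03],[0,0,0],[0,-0.08,0],[0,-0.08,0],[0,-0.06,0],[0,0,0]], twist=[0,0,0,0,0,0])

```text
time_s: 5.32
position: [0.4473, -0.0426, 0.269]
tool_rot: [[-0.989, 0.151, 0.001], [0.151, 0.989, 0.005], [0.0, 0.005, -1.0]]
ft_force: [6.4, 6.1, -10.4]
grip_width: 0.0188
gripper_force: 79.5
```

step_arm(fingers=[1,1,1], travel=[[0,-0.03,0],[0,-0.02,0],[0,0,0]], twist=[0,0,0])

```text
time_s: 5.7
position: [0.4466, -0.0472, 0.2689]
tool_rot: [[-0.989, 0.151, 0.001], [0.151, 0.989, 0.005], [0.0, 0.005, -1.0]]
ft_force: [6.4, 6.6, -10.6]
grip_width: 0.0193
gripper_force: 79.2
```

step_arm(fingers=[1,1,1,1,1], travel=[[0,0,0.02],[0,0,0.02],[0,0,0.02],[0,0,0.01],[0,0,0]], twist=[0,0,0,0,0])

```text
time_s: 6.32
position: [0.447, -0.0465, 0.2639]
tool_rot: [[-0.989, 0.15, 0.004], [0.15, 0.989, 0.005], [-0.003, 0.005, -1.0]]
ft_force: [3.8, 13.0, 4.7]
grip_width: 0.0193
gripper_force: 80.9
```

step_arm(fingers=[0.3,-0.2,-0.6,-1,-1], travel=[[0,0,0],[0,0,0],[0,0,0],[0,0,0],[0,0,0]], twist=[0,0,0,0,0])

```text
time_s: 6.95
position: [0.4464, -0.0487, 0.2623]
tool_rot: [[-0.989, 0.151, -0.0], [0.151, 0.989, -0.0], [0.0, -0.0, -1.0]]
ft_force: [-0.6, -0.5, 0.4]
grip_width: 0.0854
gripper_force: 0.0
```

```bash
python3 look.py side rel 250 400 130 250; python3 -c "
from h import *
s=monitor.observe();print(s['position'],s['ft_force'],s['grip_width'],s['wrist_torque'])"
```

```text
[ 0.44643109 -0.04864837  0.26232192] [0.58677487 0.92801605 0.36199617] 0.08523532525685053 [0.01266656 0.0038986  0.03423184]
```

View pics/rel.png

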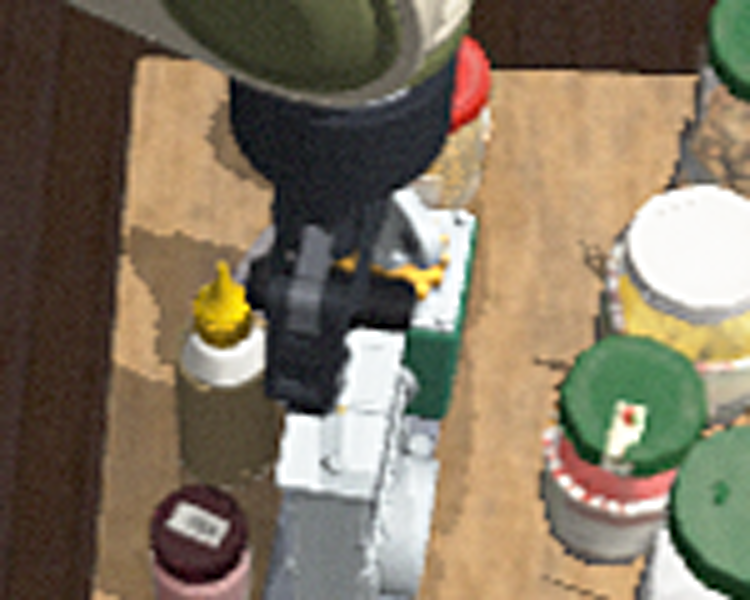

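The grip stays up at crop (340,290) with the fingers open and no force, so the notch is holding. Now I raise the arm and go above the key.

step_arm(fingers=[-1,-1,-1,-1,-1,-1], travel=[[0,0,-0.2],[0,0,-0.4],[0,0,-0.45],[-0.03,0.47,0],[-0.03,0.47,0],[-0.03,0.48,0]], twist=[0,0,0,0,0,0])

```text
time_s: 7.75
position: [0.4769, 0.0918, 0.3674]
tool_rot: [[-0.988, 0.151, 0.0], [0.151, 0.988, -0.0], [-0.0, -0.0, -1.0]]
ft_force: [-0.1, -0.4, 0.5]
grip_width: 0.0854
gripper_force: 0.0
```

step_arm(fingers=[-1,-1,-1,-1,-1,-1], travel=[[0,0,0],[0,0,0],[0,0,0],[0,0,0],[0,0,0],[0,0,0]], twist=[0.054,0.054,0.054,0.054,0.053,0])

```text
time_s: 8.5
position: [0.4768, 0.0904, 0.3673]
tool_rot: [[-0.544, 0.839, -0.0], [0.839, 0.544, -0.0], [0.0, -0.0, -1.0]]
ft_force: [0.2, -0.0, -1.0]
grip_width: 0.0854
gripper_force: 0.0
```

```bash
python3 look.py side abv 250 400 100 220
```

```text
(no output)
```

View pics/abv.png

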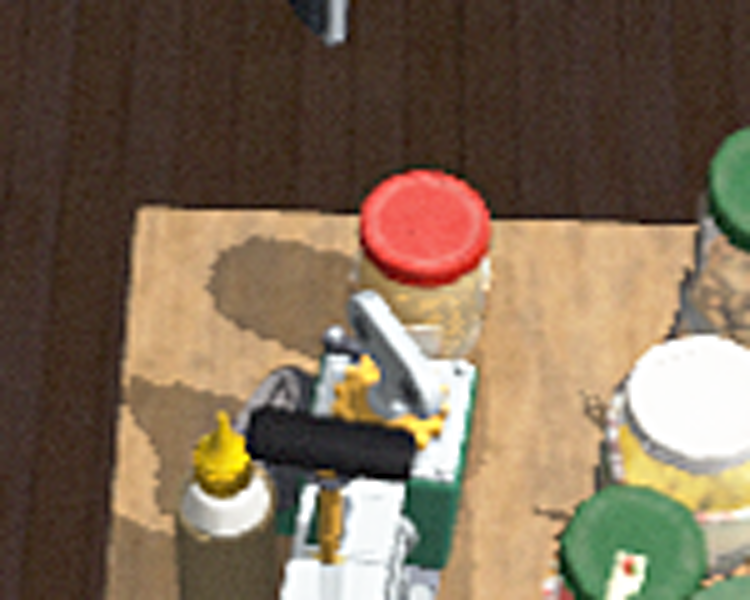

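The bar stays leaning on the lip, grip at crop (330,440). The wing at (395,345) is free. I descend with the fingers half open, because the bottle is near.

step_arm(fingers=[0,0,0,0,0,0,0], travel=[[0,0,0.5],[0,0,0.6],[0,0,0.6],[0,0,0.4],[0,0,0.2],[0,0,0.17],[0,0,0]], twist=[0,0,0,0,0,0,0])

```text
time_s: 9.43
position: [0.4763, 0.0904, 0.1196]
tool_rot: [[-0.545, 0.838, -0.002], [0.838, 0.545, 0.0], [0.001, -0.002, -1.0]]
ft_force: [-0.0, 0.0, 0.5]
grip_width: 0.043
gripper_force: 0.0
```

step_arm(fingers=[1,1,1,1,1], travel=[[0,0,0],[0,0,0],[0,0,0],[0,0,0],[0,0,0]], twist=[0,0,0,0,0], force=40)

```text
time_s: 10.05
position: [0.477, 0.0902, 0.1212]
tool_rot: [[-0.543, 0.839, 0.001], [0.839, 0.543, -0.0], [-0.001, 0.001, -1.0]]
ft_force: [-3.1, -1.9, 6.0]
grip_width: 0.0104
gripper_force: 39.1
```

step_arm(fingers=[1,1,1,1], travel=[[0,0,0],[0,0,0],[0,0,0],[0,0,0]], twist=[0.03,0.05,0.05,0])

```text
time_s: 10.55
position: [0.4757, 0.0898, 0.1211]
tool_rot: [[-0.164, 0.986, -0.002], [0.986, 0.164, -0.002], [-0.001, -0.002, -1.0]]
ft_force: [-8.3, -5.6, 9.8]
grip_width: 0.0101
gripper_force: 39.7
```

step_arm(fingers=[1,1,1,1,1,1,1,1,1,1], travel=[[0,0,0],[0,0,0],[0,0,0],[0,0,0],[0,0,0],[0,0,0],[0,0,0],[0,0,0],[0,0,0],[0,0,0]], twist=[0.053,0.053,0.053,0.053,0.053,0.053,0.053,0.053,0.053,0.053])

```text
time_s: 11.8
position: [0.472, 0.0926, 0.1209]
tool_rot: [[0.998, 0.067, -0.01], [0.067, -0.998, 0.004], [-0.01, -0.005, -1.0]]
ft_force: [-23.0, 12.2, 22.1]
grip_width: 0.0101
gripper_force: 42.7
```

step_arm(fingers=[1,1], travel=[[0,0,0],[0,0,0]], twist=[0,0])

```text
time_s: 12.05
position: [0.472, 0.0926, 0.121]
tool_rot: [[0.997, 0.073, -0.01], [0.073, -0.997, 0.004], [-0.01, -0.004, -1.0]]
ft_force: [-22.3, 10.5, 21.2]
grip_width: 0.01
gripper_force: 41.4
```

step_arm(fingers=[1,1,0.5,0,0,0], travel=[[0,0,0],[0,0,0],[0,0,0],[0,0,0],[0,0,0],[0,0,-0.4]], twist=[0.045,0,0,0,0,0])

```text
time_s: 12.8
position: [0.4758, 0.0902, 0.1589]
tool_rot: [[0.998, -0.07, -0.006], [-0.07, -0.998, 0.0], [-0.006, 0.0, -1.0]]
ft_force: [0.4, 0.8, 0.5]
grip_width: 0.0424
gripper_force: 0.0
```

step_arm(fingers=[0,0,0,0,0,0,0,0,0,0], travel=[[0,0,-0.6],[0,0,-0.6],[0,0,-0.6],[0,0,0],[0,0,0],[0,0,0],[0,0,0],[0,0,0],[0,0,0],[0,0,0]], twist=[-0.055,-0.055,-0.055,-0.055,-0.055,-0.055,-0.055,-0.055,-0.055,-0.055])

```text
time_s: 14.05
position: [0.4769, 0.0902, 0.3402]
tool_rot: [[-0.092, 0.996, -0.0], [0.996, 0.092, -0.0], [-0.0, -0.0, -1.0]]
ft_force: [-0.7, 0.9, -0.8]
grip_width: 0.0424
gripper_force: 0.0
```

```bash
cat > wing.py <<'E'
from h import *
for n in("top","side"):
    im,D=optics.get_image(n);P=cloud(n,D)
    m=(abs(P[...,0]-.475)<.05)&(abs(P[...,1]-.092)<.05)&(P[...,2]>.14)&(P[...,2]<.165)
    q=(P[m][:,:2]*1000).astype(np.float32)
    if len(q)<20: print(n,"few",len(q));continue
    r=cv2.minAreaRect(q);v=np.linalg.svd(q-q.mean(0))[2][0] if len(q)<3000 else 0
    print(n,len(q),np.round(r[0],1),np.round(r[1],1),round(r[2],1),"pca dir deg",round(np.degrees(np.arctan2(v[1],v[0]))%180,1))
s=monitor.observe();print(s["time_s"],s["position"],s["tool_rot"],s["q"])
E
python3 wing.py; python3 look.py side w1 250 400 100 220
```

```text
top few 0
side 190 [476.9  91.9] [67.7 12.8] 4.5 pca dir deg 2.3
14.15 [0.47690766 0.09025294 0.34023544] [[-8.79725508e-02  9.96122898e-01 -5.69399064e-05]
 [ 9.96122899e-01  8.79725489e-02 -3.59973845e-05]
 [-3.08486702e-05 -5.98859264e-05 -9.99999998e-01]] [-3.29195668e+00  1.18165486e+01  7.09614783e+01 -2.26441564e-03
  9.72251116e+01 -8.33922148e+00]
```

View pics/w1.png

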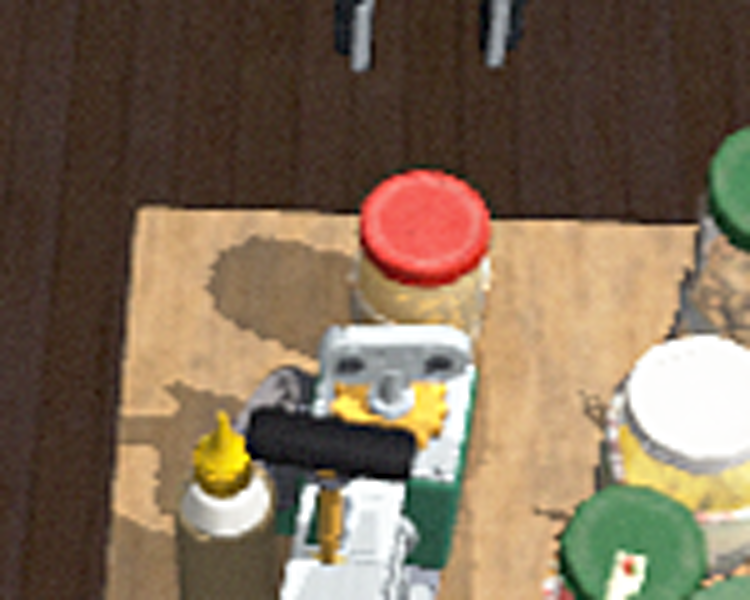

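The bar still hangs, grip at crop (330,440). The wing now lies along x at (395,345), a 2° direction, so the key is on the 2.96 tooth. I need about 127° more to pass the 5.06 tooth.

step_arm(fingers=[0,0,0,0,0,0,0,0,0,0], travel=[[0,0,0],[0,0,0],[0,0,0],[0,0,0],[0,0,0],[0,0,0],[0,0,0],[0,0,0],[0,0,0],[0.01,0.018,0]], twist=[-0.054,-0.054,-0.054,-0.054,-0.054,-0.054,-0.054,-0.053,-0.053,0])

```text
time_s: 15.45
position: [0.4758, 0.0921, 0.3403]
tool_rot: [[-0.999, -0.032, -0.0], [-0.032, 0.999, 0.0], [0.0, 0.0, -1.0]]
ft_force: [0.2, 0.4, -0.6]
grip_width: 0.043
gripper_force: 0.0
```

step_arm(fingers=[0,0,0,0,0,0,1,1,1,1], travel=[[0,0,0.5],[0,0,0.5],[0,0,0.5],[0,0,0.4],[0,0,0.3],[0,0,0],[0,0,0],[0,0,0],[0,0,0],[0,0,0]], twist=[0,0,0,0,0,0,0,0,0,0])

```text
time_s: 16.7
position: [0.4764, 0.0931, 0.1219]
tool_rot: [[-0.999, -0.036, 0.003], [-0.036, 0.999, 0.002], [-0.003, 0.002, -1.0]]
ft_force: [-0.5, 5.8, 2.7]
grip_width: 0.0101
gripper_force: 39.0
```

step_arm(fingers=[1,1,1,1,1,1,1,1,1,1], travel=[[0,0.008,0],[0,0,0],[0,0,0],[0,0,0],[0,0,0],[0,0,0],[0,0,0],[0,0,0],[0,0,0],[0,0,0]], twist=[0.03,0.05,0.05,0.05,0.05,0.05,0.05,0.05,0.05,0])

```text
time_s: 17.95
position: [0.4755, 0.0919, 0.1218]
tool_rot: [[-0.252, 0.968, 0.001], [0.968, 0.252, -0.003], [-0.003, -0.0, -1.0]]
ft_force: [-5.0, -7.3, 6.2]
grip_width: 0.0099
gripper_force: 42.2
```

step_arm(fingers=[1,1,1,1,1,1,1], travel=[[0,0,0],[0,0,0],[0,0,0],[0,0,0],[0,0,0],[0,0,0],[0,0,0]], twist=[0.055,0.055,0.055,0.055,0.055,0,0])

```text
time_s: 18.82
position: [0.4744, 0.0921, 0.1217]
tool_rot: [[0.571, 0.821, -0.002], [0.821, -0.571, -0.002], [-0.003, -0.0, -1.0]]
ft_force: [-9.4, -6.1, 10.4]
grip_width: 0.01
gripper_force: 43.0
```

step_arm(fingers=[0.5,0,0,0,0,0,0,0], travel=[[0,0,0],[0,0,0],[0,0,0],[0,0,-0.4],[0,0,-0.6],[0,0,-0.6],[0,0,-0.6],[0,0,0]], twist=[0,0,0,0,0,0,0,0])

```text
time_s: 19.82
position: [0.4768, 0.093, 0.3445]
tool_rot: [[0.57, 0.821, 0.009], [0.821, -0.57, -0.0], [0.005, 0.008, -1.0]]
ft_force: [-0.0, -0.2, -0.7]
grip_width: 0.0426
gripper_force: 0.0
```

```bash
python3 wing.py; python3 look.py side w2 230 400 120 256
```

```text
top 20 [465.2  66.2] [13.1  8.7] 46.4 pca dir deg 39.8
side 141 [476.3  91.7] [65.9 11. ] 62.8 pca dir deg 62.4
19.925 [0.47554898 0.09305081 0.33990896] [[ 5.70519953e-01  8.21283730e-01 -1.34469777e-04]
 [ 8.21283740e-01 -5.70519953e-01  4.28163105e-05]
 [-4.15533514e-05 -1.34865400e-04 -9.99999990e-01]] [-2.96314353e+00  1.17363056e+01  7.11179206e+01  2.06773377e-03
  9.71535949e+01  3.18236057e+01]
```

View pics/w2.png

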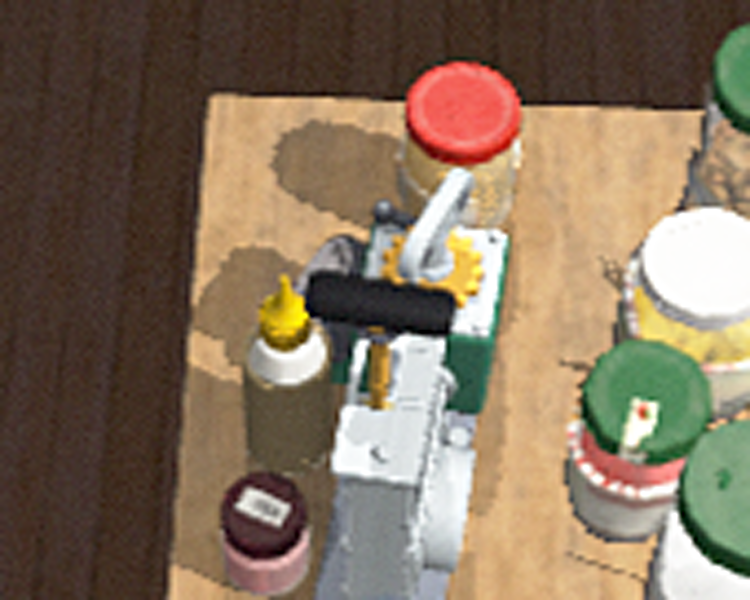

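The wing is at 62.5°, so the key is at about 5.05 (the 5.06 tooth). Bar, bottle and jars look unmoved. I'll clear the arm to read the gauge.

step_arm(fingers=[0,0,0,0,0,0,0], travel=[[0.3,-0.45,0],[0.3,-0.45,0],[0.3,-0.45,0],[0.3,-0.45,0],[0.3,-0.45,0],[0,0,0],[0,0,0]], twist=[0,0,0,0,0,0,0])

```text
time_s: 20.85
position: [0.3764, 0.3442, 0.3391]
tool_rot: [[0.57, 0.821, -0.002], [0.821, -0.57, -0.002], [-0.002, -0.001, -1.0]]
ft_force: [-0.5, -0.5, -0.2]
grip_width: 0.0428
gripper_force: 0.0
```

```bash
python3 look.py top fin 255 355 160 235; python3 wing.py
```

```text
top 121 [476.6  90.3] [67.1 10. ] 63.6 pca dir deg 63.5
side 136 [476.4  91.6] [66.7 11.1] 62.2 pca dir deg 62.2
21.0 [0.37699385 0.34361005 0.33990705] [[ 5.71936573e-01  8.20297547e-01 -7.01365763e-04]
 [ 8.20297404e-01 -5.71936943e-01 -5.50095913e-04]
 [-8.52379319e-04 -2.60708544e-04 -9.99999603e-01]] [ 2.90339462e+01  1.45357134e+01  6.73733036e+01 -8.13632044e-03
  9.81414148e+01  6.39181980e+01]
```

View pics/fin.png

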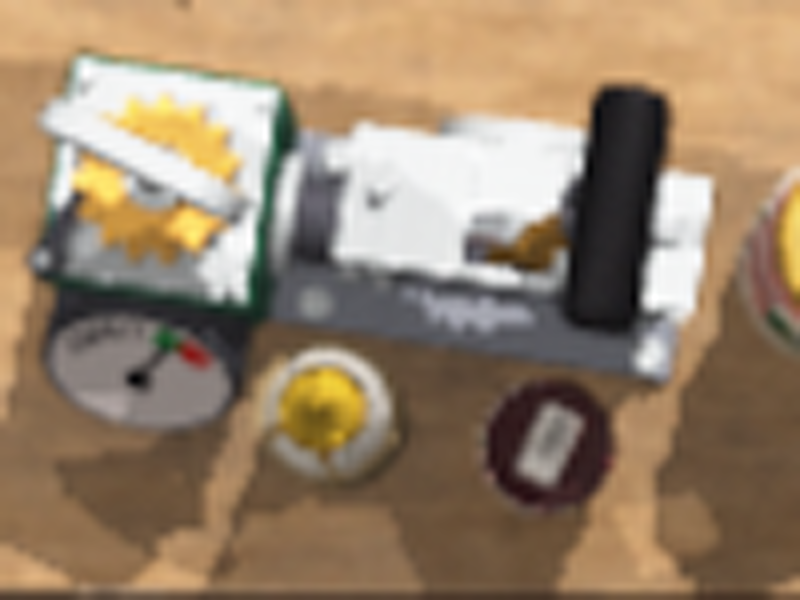

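The gauge pointer at crop (165,340) lies in the green. The bar leans on the lip with its grip at (615,205), and everything is standing. Handing in.

```bash
python3 -c "
from rig import close_job
print(close_job())"
```

```text
the job is handed in; nothing more can be done
None
```

The job is handed in, though no verdict came back: the blade hangs by its notch on the lip, the key is free at about 5.06 rad with the pointer in the green, and the jars and bottle look unmoved in the pictures.

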